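Sweep the jar lids off the pantry riser into the blue bin

ROBOT

A 6-joint arm with a two-finger parallel gripper is mounted at the origin on the work surface. World frame = base frame: x ahead of the robot, y to its left, z up, the work surface at z = 0. Lengths are in m, angles in rad, forces in N, time in s.
With the tool pointing down it reaches from about 0.425 to 0.925 m from the base axis. Payload 12.5 kg.
Tool frame: the origin (TCP) lies where the fingers leave the gripper's body, on its centre line; the fingertips stand 73 mm ahead of it and the grasp point (between the pads) lies 54 mm ahead of it; z points along the fingers, y is the line along which they close (so a half turn about z gives the same grasp; the last joint's range is limited). The gripper opens to 85 mm and grips with 20 to 120 N. Pads are 22 mm wide; open, the fingers measure 114 mm over their backs; the gripper's body (76 mm by 85 mm) begins 54 mm behind the grasp point. The pads swing forward as they close: fully open they stand 13 mm farther back than shut.
Start: joints at [-1.402, 0.491, 1.559, -0, 1.092, -0.106], TCP at [0.17, -0.602, 0.304] pointing down, gripper open.
Joint ranges: [-3.1, 3.1], [-0.84, 2.19], [0.05, 2.79], [-1.13, 4.28], [0.06, 2.93], [-2.69, 2.69]. Speed limits (rad/s): [2.22, 2.22, 2.79, 3.14, 3.14, 3.14].

INTERFACE

Orientations are given as [roll, pitch, yaw] about the fixed x, y, z axes, in that order (R = Rz(yaw) Ry(pitch) Rx(roll)).
In Python, from rig import ctrl, grab_frame, camera_info gives the robot as it stands. The module is installed in compiled form; this text tells all that it offers.
- The arm moves only by the shell command python3 -m pendant 'ROWS'. ROWS is text: rows parted by semicolons, each of 5 numbers parted by spaces: the opening, from 0 (shut) to 1 (fully open), then the shift along the tool's x, y, z each as a share of 0.3 m, from -1 to 1, then the turn about the tool's z as a share of 30 degrees, from -1 to 1. A call has 1 to 12 rows; each row is the pose to reach, as a shift and turn from the pose commanded when the call began, along the tool's axes at that moment; what a row does not reach only later rows make up. A row lasts 1/12 s, in which the tool goes at most 41.7 mm and 7.16 degrees, less where a joint would pass 70% of its speed; a pose out of reach is approached as far as the arm can. A call with a number of a shift or a turn outside -1 to 1 is refused whole. A call with a gripper value outside its range is refused whole. The fingers move at their own pace and stop on an object; the grip force is fixed at half the most. Time passes only in rows, so rows that repeat a pose let the fingers close. It gives the time, the measured TCP pose, the force, the opening and the grip force at its end, in the units of the state.
- ctrl.sense(): the state, without advancing time (a new reading comes with each control period).
- grab_frame(name): name is "side" or "top" or "wrist"; returns the picture (384x512x3 uint8, blue, green, red); there is no depth.
- camera_info(name): a dict with "camera_matrix" (3x3 intrinsics, pixels), "R" (3x3) and "t" (3): a world point X has camera coordinates R X + t. Camera axes: x right, y down, z forward; pixel columns grow to the right and rows downward; lengths in m; the calibration is good to about 2 mm. A picture is of the moment at which its call begins: read the wrist's pose just before it. camera_info takes no time and is no camera call; for the wrist camera it gives the pose at the moment of the call.
- ctrl.close_job(): hands the job in; it is judged then, once.
The state is a dict: "time": time; "joints": joint angles; "qd": joint speeds; "joint_efforts": joint torques, N m; "ee_pos": TCP position; "tcp_rot": TCP orientation; "force": force on the tool from outside, world axes, zero at the start; "torque": the same for the moment, N m; "opening": opening from 0.0 (shut) to 1.0 (fully open); "finger_force": force on a finger pad.
Only numpy, scipy, OpenCV 4.12 (cv2) and the standard library are available. Lean on these libraries where they do the work, as an engineer would, in place of code of your own. Each camera call takes 0.05 s, during which the arm holds its last target. There are 200 camera calls.

TASK

Clear the stray jar lids off the raised shelf: sweep all four with the fingers along its top and over the end, so that they drop into the blue bin standing there. Only push the lids, gently: do not squeeze them or pick them up, and leave the jar, the tin and the pot standing where they are.

Things in the scene. Friction and masses are not known exactly. Their poses are not given: they have to be found in the camera images.
- riser_top (a point): middle of the top of a fixed low shelf riser (a small raised counter): pale, flat, 100 mm above the table, 302 mm along its x (with a flush wooden strip along each long edge), 376 mm along its y, z up. Its ends lie 188 mm along +y and -y: straight drops without a lip, a bin standing at each.
- riser: the same riser; origin under its centre, at table height, same axes. On it the jar, tin and pot stand in a row within 10 mm of its y axis, about 100 mm apart; two lids lie on each side of that row, 66 to 95 mm from the y axis, the two at least 120 mm apart along y.
- blue_bin: the blue open-topped plastic bin, fixed, standing on the table at one end of the riser (either end, it changes). Outside 270 mm along its x, 160 mm along its y, 88 mm high, walls and floor 4 mm; its near wall stands 4 mm from the riser's end and its rim is 12 mm below the riser's top. Origin at the centre of its underside; its x and y run parallel to the riser's, z up.
- green_bin: the same bin in green, at the other end of the riser; it is to stay empty. Origin at the centre of its underside, axes as the blue bin's.
- lid0: one of four like round metal jar lids, brass-coloured with a red disc on top, lying flat on the riser: 44 mm across, 14 mm high; loose, 15 to 31 g, slides easily; origin at the centre of its underside, z up through its top
- lid1: one of four like round metal jar lids, brass-coloured with a red disc on top, lying flat on the riser: 44 mm across, 14 mm high; loose, 15 to 31 g, slides easily; origin at the centre of its underside, z up through its top
- lid2: one of four like round metal jar lids, brass-coloured with a red disc on top, lying flat on the riser: 44 mm across, 14 mm high; loose, 15 to 31 g, slides easily; origin at the centre of its underside, z up through its top
- lid3: one of four like round metal jar lids, brass-coloured with a red disc on top, lying flat on the riser: 44 mm across, 14 mm high; loose, 15 to 31 g, slides easily; origin at the centre of its underside, z up through its top
- spice_jar: bystander: amber glass jar with black cap, 42 mm across, 62 mm high, loose, 0.1 to 0.2 kg; origin at the centre of its underside, z up
- tin: bystander: small tin with yellow label, 46 mm across, 55 mm high, loose, 0.11 to 0.23 kg; origin at the centre of its underside, z up
- pot: bystander: brown earthenware pot, 38 mm across at the foot, 46 mm at the top, 50 mm high, loose, 0.1 to 0.21 kg; origin at the centre of its underside, z up

How it is judged:
By the outcome, as a careful person would: the job done as asked, in the order asked, and still so for the second after the job is handed in, with the robot touching nothing.
It also fails if it takes over 67 s, if anything falls off the work surface, if the arm or the gripper's body presses on something with over 40 N, if the wrist force passes 120 N, or if a joint passes its speed limit or range.

## Working session

There is one attempt and no reset: what is moved stays moved. The work goes in short steps, Python scripts to look and compute and a shell command to move; the robot and the scene stay as the last step left them, time stands still between calls to the robot, and variables do not carry over. Pictures are saved under pics/ and viewed, at most 10 in all, crops included, and the job is handed in when it is done.

```bash
mkdir -p pics
python3 - <<'E'
from rig import ctrl, grab_frame, camera_info
import cv2
s=ctrl.sense(); print(s['time'],s['ee_pos'],s['tcp_rot'],s['opening'],s['force'])
for n in('top','side'):
    cv2.imwrite(f'pics/{n}0.png',grab_frame(n)); c=camera_info(n); print(n,c['camera_matrix'],-c['R'].T@c['t'])
E
```

```text
0.0 [ 0.16957001 -0.60141299  0.30330443] [-3.14044913e+00 -9.78563069e-05  2.74760826e-01] 0.9973122529679284 [-0.28219434 -0.35321597 -0.10357361]
top [[486.75063913   0.         259.77451642]
 [  0.         486.75063913 196.66588574]
 [  0.           0.           1.        ]] [0.53308663 0.01165754 1.04940273]
side [[413.70617655   0.         258.74236617]
 [  0.         413.70617655 187.20499494]
 [  0.           0.           1.        ]] [0.39814391 0.75347547 0.64527025]
```

View pics/top0.png

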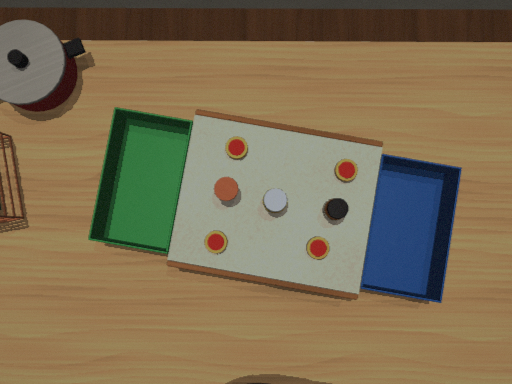

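View pics/side0.png

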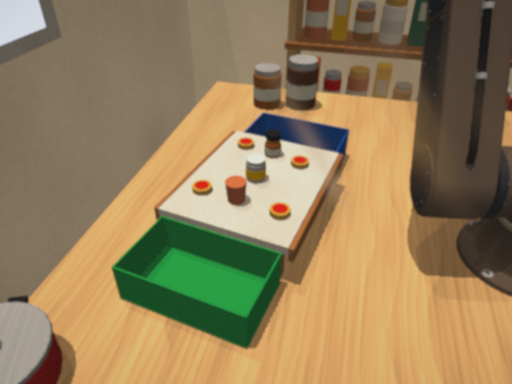

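The top view shows the blue bin at the right (-y side, px ~410,228). Lids are at (236,148), (346,170), (216,242) and (318,248), with the pot, tin and jar at (227,188), (275,200) and (337,209). The side view confirms this layout.

```bash
cat > h.py <<'E'
from rig import ctrl, grab_frame, camera_info
import cv2, numpy as np
def ray(n,uv,z):
    c=camera_info(n); C=-c['R'].T@c['t']
    d=c['R'].T@np.linalg.inv(c['camera_matrix'])@np.array([uv[0],uv[1],1.]); return C+d*(z-C[2])/d[2]
def blobs(m,amin):
    cs,_=cv2.findContours(m.astype('uint8'),cv2.RETR_EXTERNAL,cv2.CHAIN_APPROX_NONE)
    return [c for c in cs if cv2.contourArea(c)>amin]
def cen(c):
    m=cv2.moments(c); return m['m10']/m['m00'],m['m01']/m['m00']
def look(n='top',img=None):
    im=grab_frame(n) if img is None else img; b,g,r=[im[...,i].astype(int) for i in range(3)]
    lids=[ray(n,cen(c),.114)[:2] for c in blobs((r>130)&(g<60)&(b<60),40)]
    return im,lids
E
python3 - <<'E'
from h import *
np.set_printoptions(precision=4,suppress=True)
im,l=look('top',cv2.imread('pics/top0.png'))
b,g,r=[im[...,i].astype(int) for i in range(3)]
hsv=cv2.cvtColor(im,cv2.COLOR_BGR2HSV)
pale=(hsv[...,1]<50)&(hsv[...,2]>130); pale=cv2.morphologyEx(pale.astype('uint8'),cv2.MORPH_OPEN,np.ones((5,5)))
c=max(blobs(pale,500),key=cv2.contourArea)
pts=np.array([ray('top',p,.1)[:2] for p in cv2.convexHull(c)[:,0]]).astype('float32')
R=cv2.minAreaRect(pts); print('rect',R)
B=cv2.boxPoints(R); e=[B[1]-B[0],B[2]-B[1]]; v=max(e,key=np.linalg.norm); v=v/np.linalg.norm(v); v*=np.sign(v[1])
o=np.array(R[0]); yaw=np.arctan2(-v[0],v[1]); print('centre',o,'yaw',yaw)
x=np.array([v[1],-v[0]])
for q in l: print('lid',q,'riser',(q-o)@x,(q-o)@v)
for nm,uv,z in(('pot',(227,188),.15),('tin',(275,200),.155),('jar',(337,209),.162)):
    q=ray('top',uv,z)[:2]; print(nm,q,(q-o)@x,(q-o)@v)
m=(b>90)&(r<60)&(g<90); c=max(blobs(m,300),key=cv2.contourArea); q=ray('top',cen(c),.04)[:2]; print('blue',(q-o)@x,(q-o)@v)
# required tool poses
psi=yaw+np.pi/2; print('turn tool z deg',-np.degrees(psi-ctrl.sense()['tcp_rot'][2]))
E
```

```text
rect ((0.5836681127548218, -0.014704570174217224), (0.37544265389442444, 0.2892736792564392), 80.27884674072266)
centre [ 0.5837 -0.0147] yaw -0.16966629
lid [ 0.4972 -0.0965] riser -0.07140201344934156 -0.09521195004997744
lid [0.5075 0.0999] riser -0.0944700233699816 0.10006967323676719
lid [ 0.6477 -0.1514] riser 0.08617620800820361 -0.12391768810018725
lid [0.6906 0.0619] riser 0.09242355683542355 0.0935468934751105
pot [0.6077 0.0761] 0.008385482422711118 0.09355283205760155
tin [ 0.5856 -0.0129] 0.0016379517965808244 0.002155857441419415
jar [ 0.5694 -0.1257] 0.004720434354260309 -0.11184129433866231
blue -0.010405894543756004 -0.2691776125454233
turn tool z deg -64.53333706638661
```

```bash
python3 -m pendant '0.28 0.873 -0.273 0 -1;0.28 0.873 -0.273 0 -1;0.28 0.873 -0.273 0 -1;0.28 0.873 -0.273 0 -1;0.28 0.873 -0.273 0 -1;0.28 0.873 -0.273 0 -1;0.28 0.873 -0.273 0 -1;0.28 0.873 -0.273 0 -1'
python3 -m pendant '0.28 0.81 -0.46 0 -1;0.28 0.81 -0.46 0 -1;0.28 0.81 -0.46 0 -1;0.28 0.81 -0.46 0 -1;0.28 0.81 -0.46 0 -1;0.28 0.81 -0.46 0 -1;0.28 0.81 -0.46 0 -1;0.28 0.81 -0.46 0 -1'
cat >> h.py <<'E'
YAW=-.1697; O=np.array([.5837,-.0147]); x=np.array([np.cos(YAW),np.sin(YAW)]); v=np.array([-x[1],x[0]])
def tool():
    s=ctrl.sense(); p=s['ee_pos']; q=p[:2]-O; psi=s['tcp_rot'][2]
    print('t',s['time'],'riser X %.4f Y %.4f z %.4f'%(q@x,q@v,p[2]),'yawerr deg %.2f'%np.degrees(psi-YAW-np.pi/2),'open',s['opening'],'F',np.round(s['force'],1),'rp',np.round(s['tcp_rot'][:2],3))
    return q@x,q@v,p[2],psi
def go(X,Y,z):
    a,b,c,psi=tool(); d=(X-a)*x+(Y-b)*v
    print('shares',d@[np.cos(psi),np.sin(psi)]/.3,d@[np.sin(psi),-np.cos(psi)]/.3,(c-z)/.3,'turn',-np.degrees(YAW+np.pi/2-psi)/30)
E
python3 -c "
from h import *
go(-.0714,-.045,.25)"
```

```text
time: 0.77
ee_pos: [0.4029, -0.4488, 0.3037]
tcp_rot: [-3.141, -0.001, 0.803]
force: [-0.6, -0.5, -0.7]
opening: 0.281
finger_force: 0.0
time: 1.43
ee_pos: [0.4705, -0.1775, 0.3039]
tcp_rot: [-3.141, -0.001, 1.325]
force: [1.1, -0.6, 1.2]
opening: 0.278
finger_force: 0.0
t 1.4333 riser X -0.0841 Y -0.1796 z 0.3039 yawerr deg -4.34 open 0.27753134997964934 F [ 1.1 -0.6  1.2] rp [-3.141e+00 -1.000e-03]
shares 0.45052308904915167 0.00826233618301836 0.1797990631519658 turn -0.1447448258865741
```

```bash
python3 -m pendant '0.28 0.12 0.002 0 -0.145;0.28 0.24 0.004 0 -0.145;0.28 0.35 0.006 0.05 -0.145;0.28 0.45 0.008 0.1 -0.145;0.28 0.45 0.008 0.2 -0.145;0.28 0.45 0.008 0.3 -0.145;0.28 0.45 0.008 0.37 -0.145;0.28 0.45 0.008 0.38 -0.145;0.28 0.45 0.008 0.38 -0.145'
python3 -c "
from h import *
tool()
im=grab_frame('side'); cv2.imwrite('pics/s1.png',cv2.resize(im[100:250,180:360],None,fx=4,fy=4))
im,l=look(); 
for q in l: print((q-O)@x,(q-O)@v)
im=grab_frame('wrist'); cv2.imwrite('pics/w1.png',im)
"
```

```text
time: 2.18
ee_pos: [0.5055, -0.0517, 0.189]
tcp_rot: [-3.139, 0.0, 1.397]
force: [-1.6, 0.3, 0.8]
opening: 0.282
finger_force: 0.0
t 2.1833 riser X -0.0708 Y -0.0496 z 0.1890 yawerr deg -0.21 open 0.2819700553599738 F [-1.6  0.3  0.8] rp [-3.139  0.   ]
-0.09440768785627497 0.09978133772410247
0.08603643633708989 -0.12422232429831226
0.09225697472546615 0.0934926155855306
```

View pics/s1.png

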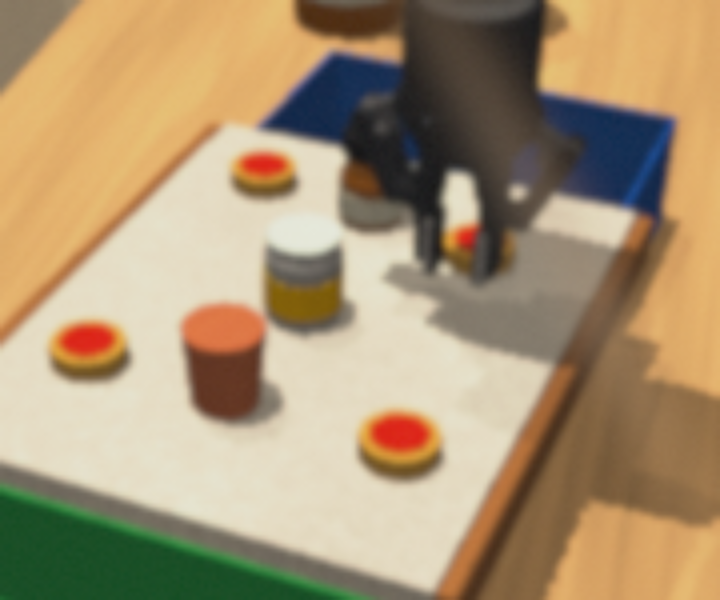

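View pics/w1.png

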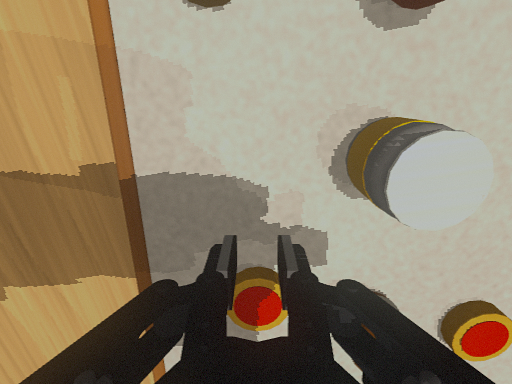

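The side view shows the fork straddling the line just behind the near lid (about 470,245 in the crop), clear of the jar. In the wrist view, the lid centre (258,305) is centred between the fingers. Next I descend and check for contact.

```bash
python3 -m pendant '0.28 0 0 0.012 0;0.28 0 0 0.024 0;0.28 0 0 0.036 0;0.28 0 0 0.036 0;0.28 0 0 0.036 0'
python3 -c "
from h import *
tool()
im=grab_frame('side'); cv2.imwrite('pics/s2.png',cv2.resize(im[120:190,230:330],None,fx=7,fy=7,interpolation=2))
"
```

```text
time: 2.75
ee_pos: [0.5057, -0.051, 0.179]
tcp_rot: [-3.141, 0.0, 1.398]
force: [0.2, 0.6, -0.9]
opening: 0.28
finger_force: 0.0
t 2.75 riser X -0.0707 Y -0.0490 z 0.1790 yawerr deg -0.18 open 0.2798354641592397 F [ 0.2  0.6 -0.9] rp [-3.141  0.   ]
```

View pics/s2.png

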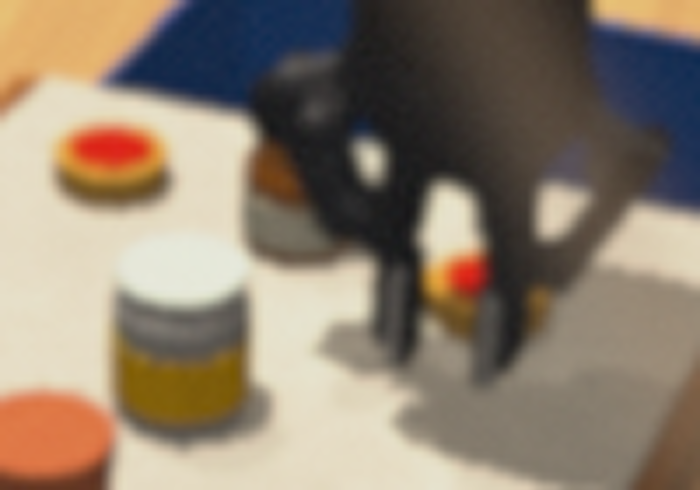

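The fingertips stand just above the riser behind the lid. The left knuckle (about 290,90 in the crop) sticks out towards the jar, so I'll work out its position from the pixels.

```bash
python3 -c "
from h import *
c=camera_info('side'); C=-c['R'].T@c['t']
for u in((250,110),(290,90),(300,150),(330,210),(395,360),(485,380),(660,150),(520,290)):
    uv=np.array([230+u[0]/7,120+u[1]/7,1]); d=c['R'].T@np.linalg.inv(c['camera_matrix'])@uv
    n=np.r_[v,0]; k=(-.049+.005-(C[:2]-O)@v)/(d@n); P=C+k*d; print(u,'X-lane %.3f z %.3f'%((P[:2]-O)@x+.0707,P[2]))
"
```

```text
(250, 110) X-lane 0.069 z 0.191
(290, 90) X-lane 0.055 z 0.201
(300, 150) X-lane 0.051 z 0.180
(330, 210) X-lane 0.040 z 0.160
(395, 360) X-lane 0.014 z 0.108
(485, 380) X-lane -0.018 z 0.109
(660, 150) X-lane -0.067 z 0.208
(520, 290) X-lane -0.027 z 0.147
```

Below the jar's height (z < 0.162) the linkage reaches at most about 42 mm from the lane, and the jar is 55 mm away, so the path is clear. I'll push, easing slightly outward.

```bash
python3 -m pendant '0.28 -0.02 0 0 0;0.28 -0.05 -0.002 0 0;0.28 -0.08 -0.005 0 0;0.28 -0.115 -0.008 0 0;0.28 -0.15 -0.012 0 0;0.28 -0.185 -0.016 0 0;0.28 -0.22 -0.02 0 0;0.28 -0.255 -0.02 0 0;0.28 -0.29 -0.02 0 0;0.28 -0.325 -0.02 0 0;0.28 -0.36 -0.02 0 0;0.28 -0.395 -0.02 0 0'
python3 -m pendant '0.28 -0.03 0 0 0;0.28 -0.06 0 0 0;0.28 -0.09 0 0 0;0.28 -0.12 0 0 0;0.28 -0.15 0 0 0;0.28 -0.18 0 0 0;0.28 -0.21 0 0 0;0.28 -0.21 0 0 0;0.28 -0.21 0 0 0;0.28 -0.21 0 -0.1 0;0.28 -0.21 0 -0.2 0;0.28 -0.21 0 -0.2 0'
python3 -c "
from h import *
go(.086,-.07,.24)
im=grab_frame('side'); cv2.imwrite('pics/s3.png',im[80:260,150:380])
im,l=look(); cv2.imwrite('pics/t3.png',im)
for q in l: print((q-O)@x,(q-O)@v)
"
```

```text
time: 3.8
ee_pos: [0.4793, -0.1678, 0.1791]
tcp_rot: [3.142, 0.0, 1.398]
force: [0.5, 0.1, -0.1]
opening: 0.278
finger_force: 0.0
time: 4.8
ee_pos: [0.4698, -0.2291, 0.2434]
tcp_rot: [3.136, 0.003, 1.398]
force: [0.2, -0.2, 1.1]
opening: 0.281
finger_force: 0.0
t 4.8 riser X -0.0761 Y -0.2305 z 0.2434 yawerr deg -0.15 open 0.28111522841428177 F [ 0.2 -0.2  1.1] rp [3.136e+00 3.000e-03]
shares 0.5365030231270378 0.53874278885787 0.011498320102124964 turn -0.005143015356141897
-0.09452558811342061 0.09999216438832306
0.08616311966436474 -0.12407584288213852
0.09247195141807656 0.09351985452233282
```

View pics/t3.png

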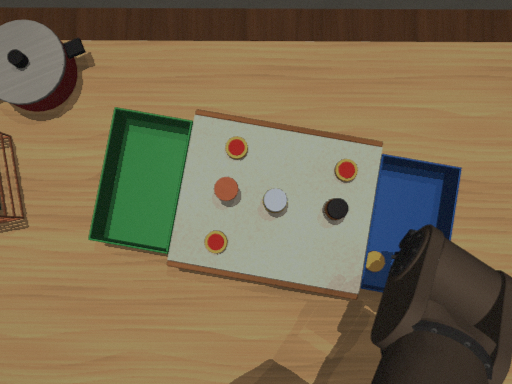

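Lid 1 is in the blue bin (brass underside up at about 375,262), and nothing else has moved. Next is the far lid near the bin.

```bash
python3 -m pendant '0.28 0 0.05 -0.08 0;0.28 0.05 0.12 -0.08 0;0.28 0.15 0.2 -0.08 0;0.28 0.25 0.3 -0.08 0;0.28 0.35 0.4 -0.08 0;0.28 0.44 0.48 -0.08 0;0.28 0.52 0.54 -0.08 0;0.28 0.535 0.54 0 0;0.28 0.535 0.54 0.1 0;0.28 0.535 0.54 0.17 0;0.28 0.535 0.54 0.2 0;0.28 0.535 0.54 0.2 0'
python3 -c "
from h import *
tool()"
```

```text
time: 5.9
ee_pos: [0.6549, -0.0981, 0.1759]
tcp_rot: [-3.136, -0.0, 1.398]
force: [-0.6, 0.4, 0.1]
opening: 0.28
finger_force: 0.0
t 5.9 riser X 0.0843 Y -0.0702 z 0.1759 yawerr deg -0.17 open 0.2798900791731605 F [-0.6  0.4  0.1] rp [-3.136 -0.   ]
```

```bash
python3 -m pendant '0.28 0 0.006 0 0;0.28 -0.02 0.006 0 0;0.28 -0.05 0.006 0 0;0.28 -0.08 0.006 0 0;0.28 -0.11 0.006 0 0;0.28 -0.14 0.006 0 0;0.28 -0.175 0.006 0 0;0.28 -0.21 0.006 0 0;0.28 -0.245 0.006 0 0;0.28 -0.28 0.006 0 0;0.28 -0.31 0.006 0 0;0.28 -0.34 0.006 0 0'
python3 -m pendant '0.28 -0.03 0 0 0;0.28 -0.06 0 0 0;0.28 -0.09 0 0 0;0.28 -0.12 0 0 0;0.28 -0.15 0 0 0;0.28 -0.18 0 0 0;0.28 -0.18 0 0 0;0.28 -0.18 0 -0.1 0;0.28 -0.18 0 -0.2 0;0.28 -0.18 0 -0.28 0;0.28 -0.18 0 -0.28 0'
python3 -c "
from h import *
go(.0925,.145,.26)
im,l=look(); cv2.imwrite('pics/t4.png',im)
for q in l: print((q-O)@x,(q-O)@v)
"
```

```text
time: 6.9
ee_pos: [0.6398, -0.2004, 0.179]
tcp_rot: [-3.142, 0.0, 1.398]
force: [-0.0, -0.8, -0.5]
opening: 0.279
finger_force: 0.0
time: 7.82
ee_pos: [0.6319, -0.2529, 0.2685]
tcp_rot: [3.134, 0.002, 1.398]
force: [0.4, 0.5, -0.4]
opening: 0.28
finger_force: 0.0
t 7.8167 riser X 0.0877 Y -0.2266 z 0.2685 yawerr deg -0.17 open 0.2801137681747599 F [ 0.4  0.5 -0.4] rp [3.134e+00 2.000e-03]
shares 1.2387016731376492 0.01232683215500861 0.0281920735102964 turn -0.005551818115393347
-0.09440742170394276 0.0998877798649469
0.09225697472546615 0.0934926155855306
```

View pics/t4.png

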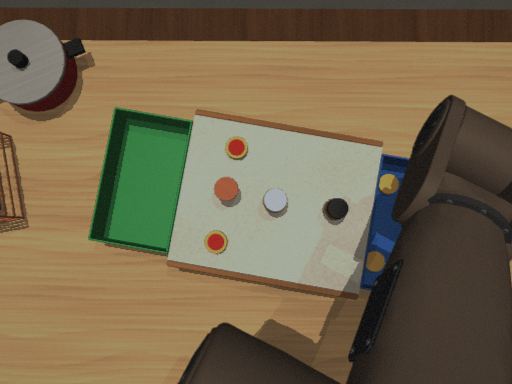

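Both of the lids nearest the bin are now in it (388,184 and 376,261). Lid 3 is next.

```bash
python3 -m pendant '0.28 0.08 0 0 0;0.28 0.18 0.012 0 0;0.28 0.28 0.012 0 0;0.28 0.39 0.012 0 0;0.28 0.5 0.012 0 0;0.28 0.61 0.012 0 0;0.28 0.72 0.012 0 0;0.28 0.82 0.012 0 0;0.28 0.91 0.012 0 0;0.28 0.97 0.012 0 0;0.28 1 0.012 0 0;0.28 1 0.012 0 0'
python3 -m pendant '0.28 0.08 0 0 0;0.28 0.16 0 0 0;0.28 0.22 0 0 0;0.28 0.24 0 0.05 0;0.28 0.24 0 0.14 0;0.28 0.24 0 0.22 0;0.28 0.24 0 0.265 0;0.28 0.24 0 0.28 0;0.28 0.24 0 0.28 0;0.28 0.24 0 0.28 0'
python3 -c "
from h import *
tool()"
```

```text
time: 8.87
ee_pos: [0.6858, 0.0441, 0.2619]
tcp_rot: [-3.14, 0.0, 1.4]
force: [0.1, 0.1, -0.5]
opening: 0.282
finger_force: 0.0
time: 9.7
ee_pos: [0.6988, 0.1127, 0.1799]
tcp_rot: [3.141, -0.0, 1.397]
force: [0.1, 0.2, 0.2]
opening: 0.274
finger_force: 0.0
t 9.7 riser X 0.0919 Y 0.1450 z 0.1799 yawerr deg -0.22 open 0.2739184509754285 F [0.1 0.2 0.2] rp [ 3.141 -0.   ]
```

```bash
python3 -m pendant '0.28 -0.02 0 0 0;0.28 -0.05 0 0 0;0.28 -0.08 0 0 0;0.28 -0.11 0 0 0;0.28 -0.145 0 0 0;0.28 -0.18 0 0 0;0.28 -0.215 0 0 0;0.28 -0.25 0 0 0;0.28 -0.285 0 0 0;0.28 -0.32 0 0 0;0.28 -0.355 0 0 0;0.28 -0.39 0 0 0'
python3 -m pendant '0.28 -0.035 0 0 0;0.28 -0.07 0 0 0;0.28 -0.105 0 0 0;0.28 -0.14 0 0 0;0.28 -0.175 0 0 0;0.28 -0.21 0 0 0;0.28 -0.245 0 0 0;0.28 -0.28 0 0 0;0.28 -0.315 0 0 0;0.28 -0.35 0 0 0;0.28 -0.385 0 0 0;0.28 -0.42 0 0 0'
python3 -c "
from h import *
tool()"
```

```text
time: 10.7
ee_pos: [0.678, -0.0031, 0.1791]
tcp_rot: [-3.142, 0.0, 1.398]
force: [-0.1, 0.7, 0.3]
opening: 0.28
finger_force: 0.1
time: 11.7
ee_pos: [0.6563, -0.1271, 0.1791]
tcp_rot: [-3.142, 0.0, 1.398]
force: [0.1, -1.4, 1.4]
opening: 0.28
finger_force: 0.1
t 11.7 riser X 0.0906 Y -0.0986 z 0.1791 yawerr deg -0.18 open 0.2802063133594769 F [ 0.1 -1.4  1.4] rp [-3.142  0.   ]
```

```bash
python3 -m pendant '0.28 -0.035 0 0 0;0.28 -0.07 0 0 0;0.28 -0.105 0 0 0;0.28 -0.14 0 0 0;0.28 -0.17 0 0 0;0.28 -0.2 0 0 0;0.28 -0.23 0 0 0;0.28 -0.26 0 0 0;0.28 -0.29 0 0 0;0.28 -0.32 0 0 0;0.28 -0.35 0 0 0;0.28 -0.38 0 0 0'
python3 -m pendant '0.28 -0.02 0 0 0;0.28 -0.03 0 0 0;0.28 -0.03 0 -0.08 0;0.28 -0.03 0 -0.18 0;0.28 -0.03 0 -0.28 0;0.28 -0.03 0 -0.31 0;0.28 -0.03 0 -0.31 0'
python3 -c "
from h import *
go(-.0944,.15,.27)
im,l=look(); cv2.imwrite('pics/t5.png',im)
for q in l: print((q-O)@x,(q-O)@v)
"
```

```text
time: 12.7
ee_pos: [0.6367, -0.2393, 0.1791]
tcp_rot: [-3.142, 0.0, 1.398]
force: [0.9, 0.5, -0.2]
opening: 0.281
finger_force: 0.0
time: 13.28
ee_pos: [0.6359, -0.2474, 0.2751]
tcp_rot: [3.137, 0.001, 1.398]
force: [-0.5, -0.1, -0.8]
opening: 0.279
finger_force: 0.0
t 13.2833 riser X 0.0908 Y -0.2205 z 0.2751 yawerr deg -0.16 open 0.279381818120343 F [-0.5 -0.1 -0.8] rp [3.137e+00 1.000e-03]
shares 1.2332836706346115 -0.6207572561491758 0.01704407301817812 turn -0.005491017284990005
-0.09459579417847865 0.09987070576483867
```

View pics/t5.png

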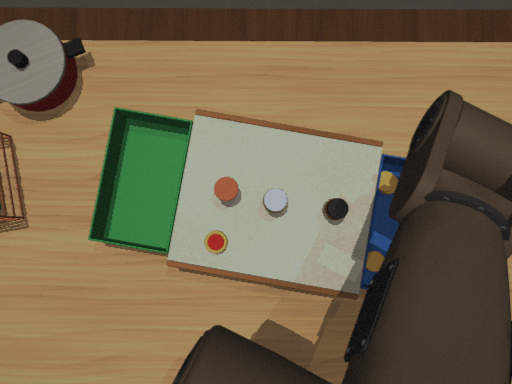

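Lid 3 is stacked in the bin at about (388,182). One lid remains, at riser (-0.0945, 0.0999), and I move over to it high above the row.

```bash
python3 -m pendant '0.28 0.08 -0.04 0 0;0.28 0.17 -0.09 0 0;0.28 0.27 -0.14 0 0;0.28 0.37 -0.19 0 0;0.28 0.47 -0.24 0 0;0.28 0.57 -0.3 0 0;0.28 0.67 -0.37 0 0;0.28 0.77 -0.44 0 0;0.28 0.87 -0.51 0 0;0.28 0.95 -0.57 0 0;0.28 1 -0.62 0 0;0.28 1 -0.62 0 0'
python3 -m pendant '0.28 0.08 0 0 0;0.28 0.16 0 0 0;0.28 0.22 0 0 0;0.28 0.24 0 0.05 0;0.28 0.24 0 0.14 0;0.28 0.24 0 0.23 0;0.28 0.24 0 0.29 0;0.28 0.24 0 0.31 0;0.28 0.24 0 0.31 0;0.28 0.24 0 0.31 0'
python3 -c "
from h import *
tool()"
```

```text
time: 14.33
ee_pos: [0.5011, 0.0829, 0.2706]
tcp_rot: [-3.138, 0.0, 1.401]
force: [0.1, -0.1, -0.5]
opening: 0.278
finger_force: 0.0
time: 15.17
ee_pos: [0.5164, 0.1509, 0.1789]
tcp_rot: [-3.141, 0.0, 1.398]
force: [0.1, -0.7, 0.2]
opening: 0.277
finger_force: 0.0
t 15.1667 riser X -0.0944 Y 0.1519 z 0.1789 yawerr deg -0.20 open 0.27739693100467305 F [ 0.1 -0.7  0.2] rp [-3.141  0.   ]
```

```bash
python3 -m pendant '0.28 -0.02 0 0 0;0.28 -0.05 0 0 0;0.28 -0.08 0 0 0;0.28 -0.11 0 0 0;0.28 -0.145 0 0 0;0.28 -0.18 0 0 0;0.28 -0.215 0 0 0;0.28 -0.25 0 0 0;0.28 -0.285 0 0 0;0.28 -0.32 0 0 0;0.28 -0.355 0 0 0;0.28 -0.39 0 0 0'
python3 -m pendant '0.28 -0.035 0 0 0;0.28 -0.07 0 0 0;0.28 -0.105 0 0 0;0.28 -0.14 0 0 0;0.28 -0.175 0 0 0;0.28 -0.21 0 0 0;0.28 -0.245 0 0 0;0.28 -0.28 0 0 0;0.28 -0.315 0 0 0;0.28 -0.35 0 0 0;0.28 -0.385 0 0 0;0.28 -0.42 0 0 0'
python3 -m pendant '0.28 -0.035 0 0 0;0.28 -0.07 0 0 0;0.28 -0.105 0 0 0;0.28 -0.14 0 0 0;0.28 -0.175 0 0 0;0.28 -0.205 0 0 0;0.28 -0.235 0 0 0;0.28 -0.265 0 0 0;0.28 -0.295 0 0 0;0.28 -0.325 0 0 0;0.28 -0.355 0 0 0;0.28 -0.385 0 0 0'
python3 -m pendant '0.28 -0.025 0 0 0;0.28 -0.05 0 0 0;0.28 -0.05 0 -0.08 0;0.28 -0.05 0 -0.18 0;0.28 -0.05 0 -0.28 0;0.28 -0.05 0 -0.38 0;0.28 -0.05 0 -0.4 0'
python3 -c "
from h import *
tool()"
```

```text
time: 16.17
ee_pos: [0.4958, 0.0349, 0.1791]
tcp_rot: [-3.142, 0.0, 1.398]
force: [0.0, 0.6, 0.6]
opening: 0.285
finger_force: 0.1
time: 17.17
ee_pos: [0.4741, -0.0893, 0.1791]
tcp_rot: [3.142, 0.0, 1.398]
force: [0.1, 0.9, 0.4]
opening: 0.283
finger_force: 0.1
time: 18.17
ee_pos: [0.4543, -0.2028, 0.1791]
tcp_rot: [-3.142, 0.0, 1.398]
force: [0.1, 0.6, 0.4]
opening: 0.276
finger_force: 0.0
time: 18.75
ee_pos: [0.4525, -0.2175, 0.3034]
tcp_rot: [3.136, 0.003, 1.398]
force: [0.6, 0.3, 0.3]
opening: 0.283
finger_force: 0.0
t 18.75 riser X -0.0950 Y -0.2220 z 0.3034 yawerr deg -0.17 open 0.282943993906279 F [0.6 0.3 0.3] rp [3.136e+00 3.000e-03]
```

```bash
python3 -m pendant '0.28 -0.1 0 0 0;0.28 -0.22 0 0 0;0.28 -0.34 0 0 0;0.28 -0.46 0 0 0;0.28 -0.58 0 0 0;0.28 -0.7 0 0 0;0.28 -0.82 0 0 0;0.28 -0.92 0 0 0;0.28 -1 0 0 0;0.28 -1 0 0 0;0.28 -1 0 0 0'
python3 -c "
from h import *
im,l=look(); print(l)
s=grab_frame('side')
cv2.imwrite('pics/f.png',np.hstack([im[90:310,80:470],s[90:310,100:400]]))
"
```

```text
time: 19.67
ee_pos: [0.3995, -0.5131, 0.298]
tcp_rot: [-3.141, -0.001, 1.396]
force: [-0.1, 0.7, 0.5]
opening: 0.279
finger_force: 0.0
[array([ 0.44720415, -0.2353641 ])]
```

View pics/f.png

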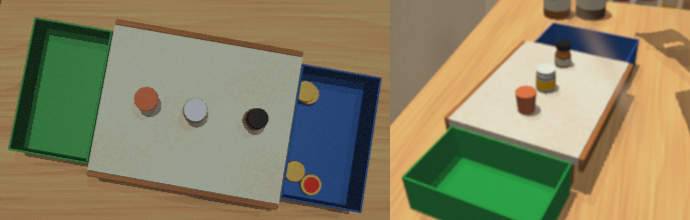

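The final view shows all four lids in the blue bin: two stacked at about (308,92), the others at (294,171) and (311,185). The jar, tin and pot are still upright in place, and the green bin is empty.

```bash
python3 -c "
from rig import ctrl
print(ctrl.close_job())"
```

```text
the job is handed in; nothing more can be done
None
```

All four lids were pushed off the riser into the blue bin, with the jar, tin and pot left standing in place and the green bin empty; the job is handed in at about 20 s of the 67 s allowed.

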